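Find the tin with the steel spacer by its weight

ROBOT

A 6-joint arm with a two-finger parallel gripper is mounted at the origin on the work surface. World frame = base frame: x ahead of the robot, y to its left, z up, the work surface at z = 0. Lengths are in m, angles in degrees, forces in N, time in s.
With the tool pointing down it reaches from about 0.35 to 0.875 m from the base axis. Payload 4.2 kg.
Tool frame: the origin (TCP) lies midway between the tips of the shut fingers; the grasp point (between the pads) lies 19 mm behind it; z points along the fingers, y is the line along which they close (so a half turn about z gives the same grasp; the last joint's range is limited). The gripper opens to 87 mm and grips with 3 to 60 N. Pads are 19 mm wide; open, the fingers measure 117 mm over their backs; the gripper's body (75 mm by 190 mm) begins 51 mm behind the grasp point.
Start: joints at [-52.105, 22.042, 0.453, 0, -68.411, -14.817], TCP at [0.245, -0.575, 0.223] pointing down, gripper open.
Joint ranges: [-179.83, 179.83], [-69.29, 118.12], [-61.27, 80.66], [-181.25, 117.63], [-171.15, -9.14], [-177.46, 177.46]. Speed limits (degrees/s): [159.86, 159.86, 180, 180, 180, 180].

INTERFACE

Orientations are given as a 3x3 rotation matrix whose columns are the frame's x, y, z axes.
In Python, from station import r, camrig gives the robot as it stands (r), with the cameras (camrig).
- The arm moves only by the tool step_hand, called after "Request:" as name(argument=value, ...) on one line, values as JSON. Schema: {"type":"object","properties":{"moves":{"type":"object","properties":{"steps":{"type":"array","items":{"type":"array","items":{"type":"number"},"minItems":7,"maxItems":7},"minItems":1,"maxItems":8}},"additionalProperties":false,"required":["steps"]},"only":{"type":"string"},"quiet":{"type":"boolean"},"lines":{"type":"string"}},"required":["moves"],"additionalProperties":false}. moves is an object whose key "steps" holds a list of rows, 1 to 8 of them, each of 7 numbers: the opening from 0.0 (shut) to 1.0 (fully open), then dx, dy, dz in parts of the range, where 1.0 means 0.8 m, then a rotation vector rx, ry, rz in fractions of the full range, 1 being 360 degrees; each row is the pose to reach, as a shift and turn from the pose commanded when the call began, along the tool's axes at that moment; what a row does not reach only later rows make up. A row lasts 1/10 s, in which the tool goes at most 0.05 m and 8.59 degrees, less where a joint would pass 70% of its speed; a pose out of reach is approached as far as the arm can. The fingers move at their own pace and stop on an object; the grip force is fixed at half the most. Time passes only in rows, so rows that do not move let the fingers close. The tool returns the time, the measured TCP pose, the force, the opening and the grip force at its end. only (a regular expression) keeps the lines of the reply that match it, lines (a string "A,B") keeps lines A to B, and quiet returns only ok. A shift or turn number past 1, either way, is cut back to 1. Input that does not fit is refused with a message, and nothing moves.
- r.sense(): the state, without advancing time (a new reading comes with each control period).
- camrig.capture(name): name is "side" or "top" or "wrist"; returns a dict with "pixels" (420x560x3 uint8, red, green, blue), "z_map" (420x560 float32, m along the optical axis (not along the pixel's ray), 0 where there is no reading), "K" (3x3 intrinsics, pixels), "world_from_camera" (4x4, takes a point from camera to world coordinates). Camera axes: x right, y up, looking along -z (the intrinsics and any distortion apply to the point x, -y, -z); pixel columns grow to the right and rows downward; lengths in m; the calibration is good to about 2 mm. A picture is of the moment at which its call begins.
- r.finish_job(): hands the job in; it is judged then, once.
The state is a dict: "time_s": time; "joints": joint angles; "joint_velocities": joint speeds; "effort": joint torques, N m; "tcp_pos": TCP position; "ee_rot": TCP orientation; "wrist_force": force on the tool from outside, world axes, zero at the start; "moment": the same for the moment, N m; "gripper_width": opening from 0.0 (shut) to 1.0 (fully open); "gripper_force": force on a finger pad.
Only numpy, scipy, OpenCV 4.12 (cv2) and the standard library are available. Lean on these libraries where they do the work, as an engineer would, in place of code of your own. Each camera call takes 0.05 s, during which the arm holds its last target. There are 200 camera calls.

TASK

One of the three identical closed tins on the bench holds a steel spacer and is clearly the heaviest; the other two hold an aluminium and a nylon one. Swing the lamp well clear of the tins, then heft them one after another from left to right as the robot sees them, lifting each a few centimetres off the bench and standing it back in its place, and finish holding the heaviest one up in the gripper, upright and at least 10 cm off the bench, with the other two standing back in their places. Do not tip any tin over, and leave the other things on the bench where they are.

Things in the scene. Friction and masses are not known exactly. Their poses are not given: they have to be found in the camera images.
- table: The wooden bench top on which everything stands, 1360 mm (x) by 1700 mm; origin at the middle of its upper surface, z = 0.
- tin_left: The left one (largest y) of three identical plain tinplate tins in a rough row across the bench ('left' is the robot's left, +y). Closed upright cylinder, 62 mm diameter, 80 mm high; origin at the centre of its underside. Each weighs 0.15 to 0.75 kg, the heaviest at least 0.25 kg more than either other. The spacer inside may shift a few mm. Tins start at least 120 mm apart, centre to centre.
- tin_middle: The middle one of three identical plain tinplate tins in a rough row across the bench ('left' is the robot's left, +y). Closed upright cylinder, 62 mm diameter, 80 mm high; origin at the centre of its underside. Each weighs 0.15 to 0.75 kg, the heaviest at least 0.25 kg more than either other. The spacer inside may shift a few mm. Tins start at least 120 mm apart, centre to centre.
- tin_right: The right one (smallest y) of three identical plain tinplate tins in a rough row across the bench ('left' is the robot's left, +y). Closed upright cylinder, 62 mm diameter, 80 mm high; origin at the centre of its underside. Each weighs 0.15 to 0.75 kg, the heaviest at least 0.25 kg more than either other. The spacer inside may shift a few mm. Tins start at least 120 mm apart, centre to centre.
- lamp_neck (a point): Point on the upright axis of the head of the grey swing-arm bench lamp, 310 mm above the bench, where the neck can be pinched above the arm. The head is a bell shade, 132 mm diameter at its lower edge 183 mm above the bench, narrowing to an upright round neck, 36 mm diameter, from 245 to 325 mm above the bench; a 28 mm cap ends at 331 mm.
- lamp_tube_mid (a point): Middle of the lamp's arm, a level 16 mm tube, axis 265 mm high: halfway (200 mm from each, horizontally) between the head's axis and the fixed upright post, 306 mm high, about which it swings. Starts pointing from the post to the robot's right and a little towards it, head over the tins; swings clockwise seen from above until it points along -x. 1 N at the head moves it; it stays where left.
- tape_measure: Bystander: tape measure standing beyond the middle tin, 36 x 70 x 60 mm high, hook side to its own +y (reaching 52 mm); origin under its centre.
- tape_roll: Bystander: flat roll of masking tape beyond the right tin, 100 mm diameter, 25 mm high; origin under its centre.
- screwdriver: Bystander: screwdriver lying on the robot's side of the left tin, about 200 mm long and at most 35 mm high, along its own x; origin under its middle.
- wrench: Bystander: flat wrench lying to the right of the right tin, pointing away from the robot, about 180 mm long, along its own x, under 20 mm high; origin under its middle.
- fixings_tray: Bystander: small black open tray of screws to the left of the left tin, 100 x 70 x 35 mm high; origin under its centre.
- glue_bottle: Bystander: white glue bottle at the right, 56 mm diameter, 150 mm high; origin under its centre.
- spray_can: Bystander: spray can at the far left beside the lamp post, 66 mm diameter, 190 mm high; origin under its centre.

How it is judged:
By the outcome, as a careful person would: the job done as asked, in the order asked, and still so for the second after the job is handed in, while the arm keeps its last pose, push and grip.
It also fails if it takes over 72 s, if anything falls off the work surface, if the arm or the gripper's body presses on something with over 40 N, if the wrist force passes 120 N, or if a joint passes its speed limit or range.

## Working session

There is one attempt and no reset: what is moved stays moved. The work goes in short steps, Python scripts to look and compute and a tool call to move; the robot and the scene stay as the last step left them, time stands still between calls to the robot, and variables do not carry over. Pictures are saved under pics/ and viewed, at most 10 in all, crops included, and the job is handed in when it is done.

```bash
ls; mkdir -p pics
```

Run:
```python
from station import r, camrig
import cv2,numpy as np
for n in("top","side"):
    c=camrig.capture(n); cv2.imwrite(f"pics/{n}0.png",c["pixels"][:,:,::-1]); np.savez(f"{n}0.npz",**{k:v for k,v in c.items()})
    print(n,c["K"].tolist(),np.round(c["world_from_camera"],3).tolist(),[k for k in c])
s=r.sense();print(s["tcp_pos"],s["ee_rot"],s["time_s"],s["wrist_force"])
```

```text
pics
station.py
top [[517.2180135185595, 0.0, 285.6668485992469], [0.0, 517.2180135185595, 219.59617070547733], [0.0, 0.0, 1.0]] [[0.029, 0.985, -0.167, 0.334], [-0.999, 0.031, 0.01, 0.059], [0.015, 0.167, 0.986, 1.531], [0.0, 0.0, 0.0, 1.0]] ['pixels', 'z_map', 'K', 'world_from_camera']
side [[472.4936188107998, 0.0, 285.34713526453527], [0.0, 472.4936188107998, 213.26721754144717], [0.0, 0.0, 1.0]] [[-0.993, 0.063, -0.096, 0.419], [-0.115, -0.597, 0.794, 1.117], [-0.008, 0.799, 0.601, 0.984], [0.0, 0.0, 0.0, 1.0]] ['pixels', 'z_map', 'K', 'world_from_camera']
[ 0.24480129 -0.57449895  0.22158654] [[-9.20044385e-01 -3.91813226e-01 -8.52048094e-04]
 [-3.91814137e-01  9.20042777e-01  1.72324228e-03]
 [ 1.08731578e-04  1.91930387e-03 -9.99998152e-01]] 0.1 [ 0.32774921 -0.24967611  0.11294954]
```

View pics/top0.png

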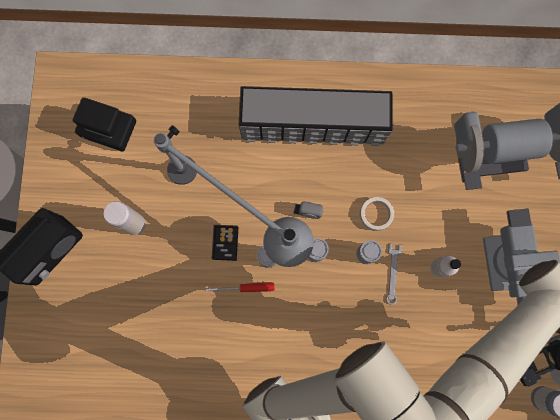

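View pics/side0.png

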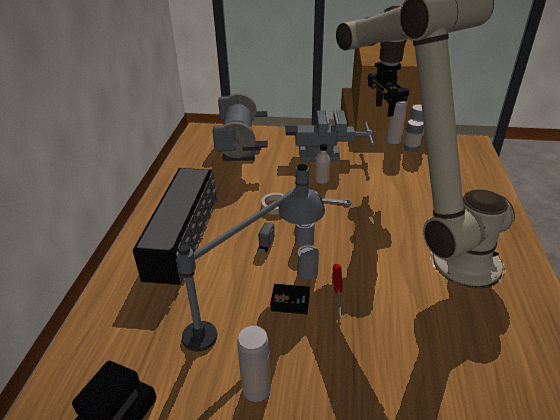

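The top view shows the lamp cap at about (289,235), the post's top at (161,141), and tin lids at about (265,257, half hidden under the shade), (317,250) and (370,252). In the side view the cap is at (302,168), the post's top at (185,250), and the left tin's lid at about (308,250).

Create h.py:
```python
import numpy as np,cv2
def ray(c,u,v):
    K=c["K"];T=c["world_from_camera"]
    d=T[:3,:3]@np.array([(u-K[0,2])/K[0,0],-(v-K[1,2])/K[1,1],-1.]);return T[:3,3],d
def plane(c,u,v,z):
    o,d=ray(c,u,v);return o+d*(z-o[2])/d[2]
def tri(c1,p1,c2,p2):
    a,d=ray(c1,*p1);b,e=ray(c2,*p2)
    st=np.linalg.lstsq(np.c_[d,-e],b-a,rcond=None)[0];P=a+d*st[0];Q=b+e*st[1]
    return (P+Q)/2,np.linalg.norm(P-Q)
def dep(c,u,v):
    o,d=ray(c,u,v);return o+d*c["z_map"][int(round(v)),int(round(u))]
def proj(c,P):
    T=c["world_from_camera"];q=T[:3,:3].T@(np.asarray(P)-T[:3,3]);return c["K"][0,0]*q[0]/-q[2]+c["K"][0,2],c["K"][1,1]*-q[1]/-q[2]+c["K"][1,2]
```

Run:
```python
import numpy as np,cv2
from h import *
t=dict(np.load("top0.npz"));s=dict(np.load("side0.npz"))
a=cv2.resize(t["pixels"][100:300,140:410,::-1],None,fx=2.9,fy=2.9,interpolation=cv2.INTER_CUBIC)
b=cv2.resize(s["pixels"][140:350,170:370,::-1],None,fx=2.8,fy=2.8,interpolation=cv2.INTER_CUBIC)
cv2.imwrite("pics/tc.png",a);cv2.imwrite("pics/sc.png",b)
print("cap",tri(t,(289,234.5),s,(302,168)),plane(t,289,234.5,.331),"post",tri(t,(161,140),s,(185,246)))
for p in((317,250),(370,252)): print(p,plane(t,*p,.08),dep(t,*p))
```

```text
cap (array([0.50363037, 0.03788204, 0.32233582]), np.float64(0.00045541955906545017)) [0.50264496 0.03802807 0.331     ] post (array([0.73269738, 0.35958569, 0.30290293]), np.float64(0.002146333969171613))
(317, 250) [ 0.49623042 -0.04644109  0.08      ] [ 0.4963084  -0.04649167  0.07930116]
(370, 252) [ 0.49518361 -0.19620606  0.08      ] [ 0.4952579  -0.19632374  0.07932984]
```

View pics/tc.png

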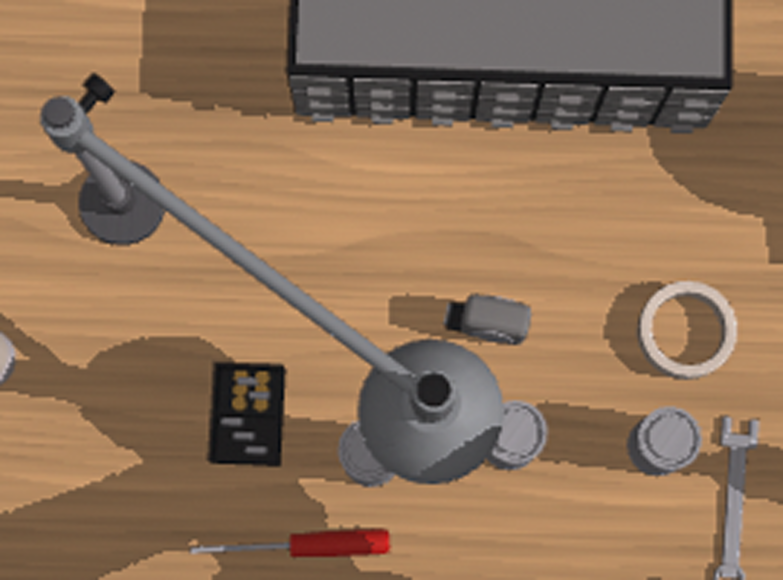

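View pics/sc.png

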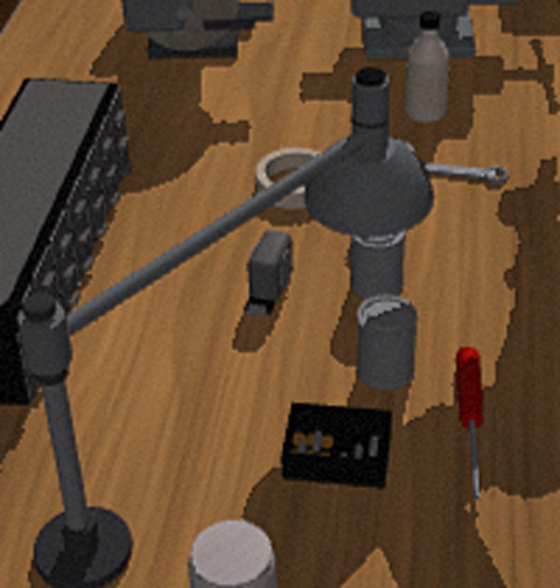

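The crops put the cap at (289.7,234.1) top / (302.1,167.1) side, and the post's top at (160.7,138.6) / (184.3,248.2). The left tin is half hidden under the shade.

Add to h.py:
```python
def to(P,yaw=None,r=None):
    "tool-axis shift and z turn to world TCP P with y-axis heading yaw (deg, mod 180)"
    from station import r, camrig
    s=r.sense();R=np.array(s["ee_rot"]);d=R.T@(np.asarray(P)-s["tcp_pos"])
    h=np.degrees(np.arctan2(R[1,1],R[0,1]));rz=0 if yaw is None else -(((yaw-h)+90)%180-90)
    print("shift",np.round(d,4),"len",round(np.linalg.norm(d),3),"rz",round(rz,1),"heading",round(h,1),"J6",round(float(s["joints"][5]),1),"t",s["time_s"])
```

Run:
```python
from h import *
t=dict(np.load("top0.npz"));s=dict(np.load("side0.npz"))
C,e=tri(t,(289.7,234.1),s,(302.1,167.1));Q,f=tri(t,(160.7,138.6),s,(184.3,248.2))
print(C,e,Q,f,np.hypot(*(C-Q)[:2]),plane(t,289.7,234.1,.331),plane(t,160.7,138.6,.306))
to([C[0],C[1],.40])
```

```text
[0.50394046 0.03629769 0.32424574] 0.0012953877772582613 [0.73604887 0.3614126  0.29830592] 0.0011231264445717964 0.39946717010081756 [0.50364151 0.03641565 0.331     ] [0.73412548 0.35962005 0.306     ]
shift [-0.4777  0.4608 -0.1776] len 0.687 rz 0 heading 113.1 J6 -14.8 t 0.1
```

Careful with the scale: shifts go in shares of 0.8 m and turns go in shares of 360 degrees. That gives: -0.48 m / 0.8 = -0.6, 0.46 m / 0.8 = 0.575.

Request:
step_hand(moves={"steps": [[1, 0, 0, -0.0625, 0, 0, 0], [1, -0.0375, 0.0375, -0.125, 0, 0, 0], [1, -0.6, 0.575, -0.2225, 0, 0, 0], [1, -0.6, 0.575, -0.2225, 0, 0, 0], [1, -0.6, 0.575, -0.2225, 0, 0, 0], [1, -0.6, 0.575, -0.2225, 0, 0, 0], [1, -0.6, 0.575, -0.2225, 0, 0, 0], [1, -0.6, 0.575, -0.2225, 0, 0, 0]]})

```text
time_s: 0.9
tcp_pos: [0.3742, -0.27, 0.3529]
ee_rot: [[-0.92, -0.392, -0.0], [-0.392, 0.92, 0.0], [0.0, 0.0, -1.0]]
wrist_force: [1.3, -0.6, 0.5]
gripper_width: 0.999
gripper_force: 0.0
```

```bash
python3 -c "
from h import *
to([.5038,.0363,.40])"
```

```text
shift [-0.2392  0.231  -0.047 ] len 0.336 rz 0 heading 113.1 J6 -51.4 t 0.9
```

To row units: -0.239 m / 0.8 = -0.2988, 0.231 m / 0.8 = 0.2888, -60 degrees / 360 = -0.1667.

Request:
step_hand(moves={"steps": [[1, -0.2988, 0.2888, -0.0588, 0, 0, -0.1667], [1, -0.2988, 0.2888, -0.0588, 0, 0, -0.1667], [1, -0.2988, 0.2888, -0.0588, 0, 0, -0.1667], [1, -0.2988, 0.2888, -0.0588, 0, 0, -0.1667], [1, -0.2988, 0.2888, -0.0588, 0, 0, -0.1667], [1, -0.2988, 0.2888, -0.0588, 0, 0, -0.1667], [1, -0.2988, 0.2888, -0.0588, 0, 0, -0.1667], [1, -0.2988, 0.2888, -0.0588, 0, 0, -0.1667]]})

```text
time_s: 1.7
tcp_pos: [0.5048, 0.0379, 0.3989]
ee_rot: [[-0.114, -0.994, -0.001], [-0.994, 0.114, 0.0], [-0.0, 0.001, -1.0]]
wrist_force: [-0.6, -0.0, 0.5]
gripper_width: 0.999
gripper_force: 0.0
```

```bash
python3 -c "
from h import *
to([.5038,.0363,.291])"
```

```text
shift [0.0017 0.0006 0.1079] len 0.108 rz 0 heading 173.5 J6 -29.2 t 1.7
```

Check the wrist view above the neck before descending.

Run:
```python
from station import r, camrig
import cv2
from h import *
c=camrig.capture("wrist");cv2.imwrite("pics/w1.png",c["pixels"][:,:,::-1]);np.savez("w1.npz",**c)
print(proj(c,[.5038,.0363,.331]),r.sense()["tcp_pos"],r.sense()["joints"])
```

```text
(np.float64(286.38750502814764), np.float64(219.43746958415795)) [0.50384404 0.0361645  0.39885845] [ 2.25329792e+01  5.93482218e+00  3.61297350e+00 -2.30100859e-02
 -8.77942877e+01 -2.92889624e+01]
```

View pics/w1.png

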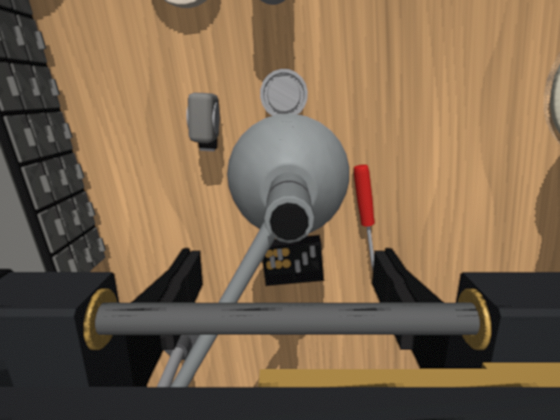

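The wrist view shows the cap at about (290,217), 3–4 px from the prediction (286,219), so roughly 1–2 mm off. I'll descend and pinch.

To row units: 0.108 m / 0.8 = 0.135, 0.08 m / 0.8 = 0.1.

Request:
step_hand(moves={"steps": [[1, 0, 0, 0.05, 0, 0, 0], [1, 0, 0, 0.1, 0, 0, 0], [1, 0, 0, 0.135, 0, 0, 0], [1, 0, 0, 0.135, 0, 0, 0], [0, 0, 0, 0.135, 0, 0, 0], [0, 0, 0, 0.135, 0, 0, 0], [0, 0, 0, 0.135, 0, 0, 0], [0, 0, 0, 0.135, 0, 0, 0]]})

```text
time_s: 2.55
tcp_pos: [0.5039, 0.0343, 0.2932]
ee_rot: [[-0.121, -0.993, 0.002], [-0.993, 0.121, 0.001], [-0.001, -0.002, -1.0]]
wrist_force: [1.7, -0.4, 0.2]
gripper_width: 0.718
gripper_force: 0.0
```

Run:
```python
from station import r, camrig
from h import *
s=r.sense();R=np.array(s["ee_rot"]);P=s["tcp_pos"];O=np.array([.735,.3605])
print(s["gripper_width"],s["gripper_force"],s["wrist_force"])
v=P[:2]-O
for a in range(4,53,4):
    th=-np.radians(a);w=np.array([[np.cos(th),-np.sin(th)],[np.sin(th),np.cos(th)]])@v
    print(a,np.round(R.T@np.r_[O+w-P[:2],0],3),np.round(O+w,3))
```

```text
0.7183167710215732 0.0 [ 1.68628217 -0.42075146  0.16860049]
4 [-0.014  0.024 -0.   ] [0.482 0.051]
8 [-0.03   0.047 -0.   ] [0.461 0.07 ]
12 [-0.047  0.069 -0.   ] [0.441 0.09 ]
16 [-0.066  0.09  -0.   ] [0.423 0.111]
20 [-0.086  0.109 -0.   ] [0.406 0.133]
24 [-0.108  0.127 -0.   ] [0.391 0.157]
28 [-0.13   0.143 -0.   ] [0.378 0.181]
32 [-0.154  0.157 -0.   ] [0.366 0.206]
36 [-0.179  0.17  -0.   ] [0.356 0.232]
40 [-0.204  0.182 -0.   ] [0.348 0.259]
44 [-0.231  0.191 -0.   ] [0.342 0.286]
48 [-0.258  0.198 -0.   ] [0.338 0.314]
52 [-0.285  0.204 -0.   ] [0.336 0.342]
```

Request:
step_hand(moves={"steps": [[0, 0, 0, 0, 0, 0, 0], [0, 0, 0, 0, 0, 0, 0], [0, 0, 0, 0, 0, 0, 0], [0, 0, 0, 0, 0, 0, 0], [0, 0, 0, 0, 0, 0, 0], [0, 0, 0, 0, 0, 0, 0]]})

```text
time_s: 3.15
tcp_pos: [0.5033, 0.0342, 0.2919]
ee_rot: [[-0.12, -0.993, -0.0], [-0.993, 0.12, -0.0], [0.0, 0.0, -1.0]]
wrist_force: [-0.9, -0.4, 0.5]
gripper_width: 0.404
gripper_force: 30.0
```

To row units: 0.143 m / 0.8 = 0.1788, 0.135 m / 0.8 = 0.1688, 28 degrees / 360 = 0.0778.

Request:
step_hand(moves={"steps": [[0, -0.0088, 0.015, 0, 0, 0, 0.0056], [0, -0.0275, 0.045, 0, 0, 0, 0.0167], [0, -0.0475, 0.0725, 0, 0, 0, 0.0278], [0, -0.07, 0.1, 0, 0, 0, 0.0389], [0, -0.095, 0.125, 0, 0, 0, 0.05], [0, -0.1213, 0.1475, 0, 0, 0, 0.0611], [0, -0.1488, 0.1688, 0, 0, 0, 0.0722], [0, -0.1625, 0.1788, 0, 0, 0, 0.0778]]})

```text
time_s: 3.95
tcp_pos: [0.3757, 0.1813, 0.2919]
ee_rot: [[-0.572, -0.82, -0.001], [-0.82, 0.572, -0.0], [0.001, 0.001, -1.0]]
wrist_force: [-0.3, -1.1, -0.4]
gripper_width: 0.402
gripper_force: 30.0
```

```bash
python3 - <<'E'
from station import r, camrig
from h import *
s=r.sense();R=np.array(s["ee_rot"]);P=s["tcp_pos"];O=np.array([.735,.3605])
print(s["joints"]); v=P[:2]-O;print(np.hypot(*v))
for a in range(3,26,3):
    th=-np.radians(a);w=np.array([[np.cos(th),-np.sin(th)],[np.sin(th),np.cos(th)]])@v
    print(a,np.round(R.T@np.r_[O+w-P[:2],0],3),np.round(O+w,3))
E
```

```text
[ 4.82699651e+01 -1.68652365e+00 -1.91860120e+01 -2.37323049e-02
 -7.25569798e+01 -8.31743057e+01]
0.4015595235265803
3 [-0.011  0.018 -0.   ] [0.367 0.2  ]
6 [-0.022  0.036 -0.   ] [0.359 0.22 ]
9 [-0.034  0.053 -0.   ] [0.352 0.24 ]
12 [-0.048  0.069 -0.   ] [0.346 0.26 ]
15 [-0.062  0.085 -0.   ] [0.342 0.28 ]
18 [-0.077  0.1   -0.   ] [0.338 0.301]
21 [-0.092  0.114 -0.   ] [0.335 0.322]
24 [-0.109  0.127 -0.   ] [0.334 0.343]
```

To row units: 0.114 m / 0.8 = 0.1425, 0.1 m / 0.8 = 0.125, 21 degrees / 360 = 0.0583.

Request:
step_hand(moves={"steps": [[0, -0.0088, 0.015, 0, 0, 0, 0.0056], [0, -0.0225, 0.0375, 0, 0, 0, 0.0139], [0, -0.0425, 0.0663, 0, 0, 0, 0.025], [0, -0.06, 0.0863, 0, 0, 0, 0.0333], [0, -0.0775, 0.1063, 0, 0, 0, 0.0417], [0, -0.0963, 0.125, 0, 0, 0, 0.05], [0, -0.115, 0.1425, 0, 0, 0, 0.0583], [0, -0.115, 0.1425, 0, 0, 0, 0.0583]]})

```text
time_s: 4.75
tcp_pos: [0.3338, 0.323, 0.2919]
ee_rot: [[-0.827, -0.562, -0.005], [-0.562, 0.827, -0.0], [0.004, 0.002, -1.0]]
wrist_force: [-9.4, -0.2, 7.1]
gripper_width: 0.406
gripper_force: 30.0
```

Request:
step_hand(moves={"steps": [[1, 0, 0, 0, 0, 0, 0], [1, 0, 0, 0, 0, 0, 0], [1, 0, 0, 0, 0, 0, 0], [1, 0, 0, 0, 0, 0, 0], [1, 0, 0, 0, 0, 0, 0], [1, 0, 0, 0, 0, 0, 0], [1, 0, 0, 0, 0, 0, 0]]})

```text
time_s: 5.45
tcp_pos: [0.3364, 0.3211, 0.2919]
ee_rot: [[-0.828, -0.56, 0.0], [-0.56, 0.828, 0.0], [-0.0, 0.0, -1.0]]
wrist_force: [0.8, -0.8, 0.5]
gripper_width: 0.945
gripper_force: 0.0
```

To row units: -0.13 m / 0.8 = -0.1625, -0.08 m / 0.8 = -0.1.

Request:
step_hand(moves={"steps": [[1, 0, 0, -0.0375, 0, 0, 0], [1, 0, 0, -0.1, 0, 0, 0], [1, 0, 0, -0.1625, 0, 0, 0], [1, 0, 0, -0.1625, 0, 0, 0]]})

```text
time_s: 5.85
tcp_pos: [0.3383, 0.3227, 0.4294]
ee_rot: [[-0.828, -0.56, 0.01], [-0.56, 0.828, 0.012], [-0.014, 0.004, -1.0]]
wrist_force: [0.0, 0.2, -0.2]
gripper_width: 0.998
gripper_force: 0.0
```

Run:
```python
from station import r, camrig
import cv2
from h import *
for n in("top","side"):
    c=camrig.capture(n); cv2.imwrite(f"pics/{n}1.png",c["pixels"][:,:,::-1]); np.savez(f"{n}1.npz",**c)
print(r.sense()["joints"])
t=dict(np.load("top1.npz"));s=dict(np.load("side1.npz"))
a=t["pixels"][180:420,180:430,::-1];b=s["pixels"][130:370,170:420,::-1]
cv2.imwrite("pics/c1.png",cv2.resize(np.hstack([a,b]),None,fx=1.6,fy=2.2,interpolation=cv2.INTER_CUBIC))
```

```text
[ 6.37752152e+01  1.45997515e+00  2.01584042e+00 -2.94661938e-02
 -9.03816628e+01 -1.19701558e+02]
```

View pics/c1.png

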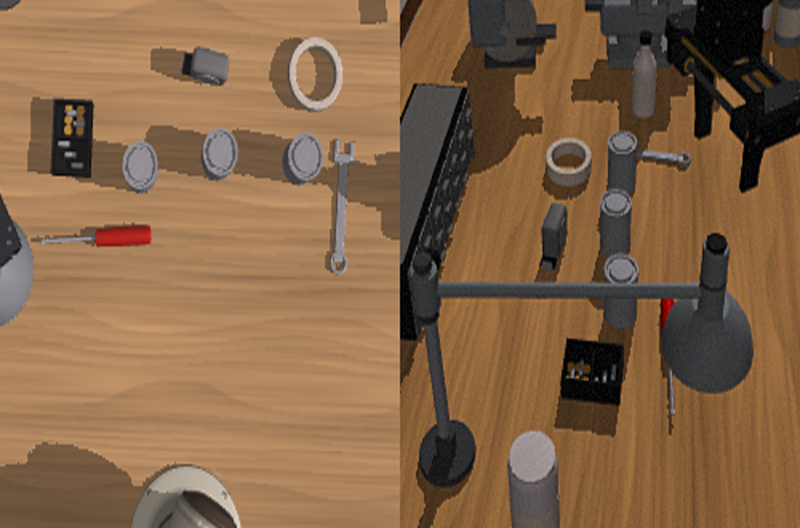

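The lamp now points along -x, clear of the tins. All three lids show in the top view at about (267,255), (317,249) and (370,251), and in the side view at (308,253), (305,223) and (309,195).

Run:
```python
from h import *
t=dict(np.load("top1.npz"));s=dict(np.load("side1.npz"))
for A,B in(((267.5,255),(308.1,252.7)),((316.9,249.5),(305,222.7)),((370,251.4),(308.7,195))):
    P=[]
    for c,(u0,v0) in((t,A),(s,B)):
        pts=[(u,v) for u in range(int(u0)-18,int(u0)+19) for v in range(int(v0)-18,int(v0)+19) if .07<dep(c,u,v)[2]<.09]
        m=np.zeros((420,560),np.uint8)
        for u,v in pts:
            if np.hypot(*(dep(c,u,v)-plane(t,*A,.08))[:2])<.045:m[v,u]=1
        k=max(cv2.findContours(m,0,2)[0],key=cv2.contourArea)
        M=cv2.moments(k);P.append((M["m10"]/M["m00"],M["m01"]/M["m00"]));print(len(pts),np.round(P[-1],1),end=" ")
    print("\n",np.round(tri(t,P[0],s,P[1])[0],4),tri(t,P[0],s,P[1])[1],tri(t,A,s,B)[0],plane(t,*P[0],.08),plane(s,*P[1],.08))
to([.484,.094,.20],180)
```

```text
368 [266.9 254.5] 240 [308.  252.3] 
 [0.4787 0.0944 0.0744] 0.0019478955569544544 [0.47810501 0.09273584 0.07137767] [0.47912136 0.09422153 0.08      ] [0.47736161 0.10079189 0.08      ]
364 [317.1 248.5] 222 [304.5 222.6] 
 [ 0.5005 -0.0472  0.0712] 0.001985632346943962 [ 0.49828198 -0.04675102  0.07128287] [ 0.50052692 -0.04654794  0.08      ] [ 0.49875871 -0.03577185  0.08      ]
382 [370.4 250.7] 171 [308.6 195.1] 
 [ 0.4991 -0.1988  0.0716] 0.0018254487865361371 [ 0.49771886 -0.19745239  0.07289153] [ 0.49904191 -0.19736058  0.08      ] [ 0.4974279  -0.18654766  0.08      ]
shift [ 0.0057 -0.2716  0.2223] len 0.351 rz -55.9 heading 124.1 J6 -119.7 t 5.95
```

To row units: -0.269 m / 0.8 = -0.3363, 0.222 m / 0.8 = 0.2775, -56 degrees / 360 = -0.1556.

Request:
step_hand(moves={"steps": [[1, 0.0013, -0.0625, 0, 0, 0, -0.0222], [1, 0.0038, -0.125, 0.0375, 0, 0, -0.0444], [1, 0.0125, -0.3363, 0.2775, 0, 0, -0.1556], [1, 0.0125, -0.3363, 0.2775, 0, 0, -0.1556], [1, 0.0125, -0.3363, 0.2775, 0, 0, -0.1556], [1, 0.0125, -0.3363, 0.2775, 0, 0, -0.1556], [1, 0.0125, -0.3363, 0.2775, 0, 0, -0.1556], [1, 0.0125, -0.3363, 0.2775, 0, 0, -0.1556]]})

```text
time_s: 6.75
tcp_pos: [0.4767, 0.0897, 0.1951]
ee_rot: [[0.001, -1.0, -0.008], [-1.0, -0.001, -0.003], [0.003, 0.008, -1.0]]
wrist_force: [0.2, -0.1, -0.2]
gripper_width: 0.999
gripper_force: 0.0
```

Request:
step_hand(moves={"steps": [[1, 0, 0, 0, 0, 0, 0], [1, 0, 0, 0, 0, 0, 0]]})

```text
time_s: 6.95
tcp_pos: [0.4783, 0.0923, 0.1991]
ee_rot: [[0.0, -1.0, -0.002], [-1.0, -0.0, -0.001], [0.001, 0.002, -1.0]]
wrist_force: [0.1, 0.5, -0.3]
gripper_width: 0.999
gripper_force: 0.0
```

Run:
```python
from station import r, camrig
import cv2
from h import *
to([.479,.094,.035],180)
c=camrig.capture("wrist");cv2.imwrite("pics/w2.png",c["pixels"][:,:,::-1]);np.savez("w2.npz",**c)
for p in([.479,.094,.08],[.5,-.047,.08]):
    u,v=proj(c,p);print(u,v)
g=cv2.cvtColor(c["pixels"],cv2.COLOR_RGB2HSV)
```

```text
shift [-0.0019 -0.001   0.1641] len 0.164 rz 0.0 heading -180.0 J6 -30.1 t 6.95
284.55374943173854 202.3265062882008
254.46619903707017 12.538894320545154
```

View pics/w2.png

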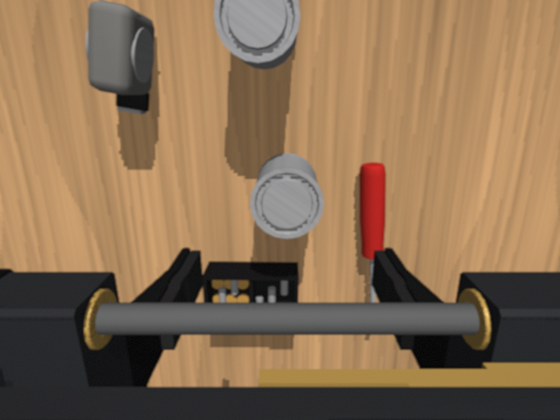

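The wrist view shows the left lid centred at (287,202) against a prediction of (284.5,202), so x is about 0.477. The middle lid is at (258,17) against (254.5,12.5). The fingers clear both the screwdriver and the tray.

To row units: 0.164 m / 0.8 = 0.205, 0.001 m / 0.8 = 0.0013.

Request:
step_hand(moves={"steps": [[1, -0.0025, 0.0013, 0.0625, 0, 0, 0], [1, -0.0025, 0.0013, 0.125, 0, 0, 0], [1, -0.0025, 0.0013, 0.175, 0, 0, 0], [1, -0.0025, 0.0013, 0.205, 0, 0, 0], [1, -0.0025, 0.0013, 0.205, 0, 0, 0], [0, -0.0025, 0.0013, 0.205, 0, 0, 0], [0, -0.0025, 0.0013, 0.205, 0, 0, 0], [0, -0.0025, 0.0013, 0.205, 0, 0, 0]]})

```text
time_s: 7.8
tcp_pos: [0.479, 0.0958, 0.0378]
ee_rot: [[0.002, -1.0, 0.004], [-1.0, -0.002, 0.002], [-0.002, -0.004, -1.0]]
wrist_force: [-0.3, 0.6, -0.2]
gripper_width: 0.811
gripper_force: 0.0
```

Request:
step_hand(moves={"steps": [[0, 0, 0, 0, 0, 0, 0], [0, 0, 0, 0, 0, 0, 0], [0, 0, 0, 0, 0, 0, 0], [0, 0, 0, 0, 0, 0, 0]]})

```text
time_s: 8.2
tcp_pos: [0.4784, 0.0953, 0.0372]
ee_rot: [[0.002, -1.0, 0.002], [-1.0, -0.002, 0.001], [-0.001, -0.002, -1.0]]
wrist_force: [-3.0, 1.5, 6.8]
gripper_width: 0.71
gripper_force: 30.0
```

```bash
python3 -c "
from station import r, camrig;s=r.sense();print(s['wrist_force'],s['effort'],s['tcp_pos'])"
```

```text
[-2.97139994  1.53472503  6.77388897] [ -0.86976567 -29.06614423  10.956375     2.63828583   0.36917157
   0.03273399] [0.47841492 0.09529835 0.03723883]
```

To row units: -0.05 m / 0.8 = -0.0625, -0.035 m / 0.8 = -0.0438.

Request:
step_hand(moves={"steps": [[0, 0, 0, -0.0188, 0, 0, 0], [0, 0, 0, -0.0438, 0, 0, 0], [0, 0, 0, -0.0625, 0, 0, 0], [0, 0, 0, -0.0625, 0, 0, 0], [0, 0, 0, -0.0625, 0, 0, 0], [0, 0, 0, -0.0625, 0, 0, 0], [0, 0, 0, -0.0625, 0, 0, 0], [0, 0, 0, -0.0625, 0, 0, 0]]})

```text
time_s: 9.0
tcp_pos: [0.4774, 0.0946, 0.0851]
ee_rot: [[0.001, -1.0, -0.001], [-1.0, -0.001, -0.001], [0.001, 0.001, -1.0]]
wrist_force: [-0.0, -0.1, -2.8]
gripper_width: 0.715
gripper_force: 30.0
```

Request:
step_hand(moves={"steps": [[0, 0, 0, 0, 0, 0, 0], [0, 0, 0, 0, 0, 0, 0]]})

```text
time_s: 9.2
tcp_pos: [0.4777, 0.0948, 0.0856]
ee_rot: [[0.001, -1.0, -0.0], [-1.0, -0.001, -0.0], [0.0, 0.0, -1.0]]
wrist_force: [-0.5, 0.0, -2.5]
gripper_width: 0.709
gripper_force: 30.0
```

Left weighs about 2.6 N (0.27 kg). Setting it back down.

To row units: 0.05 m / 0.8 = 0.0625, 0.048 m / 0.8 = 0.06.

Request:
step_hand(moves={"steps": [[0, 0, 0, 0.025, 0, 0, 0], [0, 0, 0, 0.0438, 0, 0, 0], [0, 0, 0, 0.055, 0, 0, 0], [0, 0, 0, 0.06, 0, 0, 0], [0, 0, 0, 0.0625, 0, 0, 0], [0, 0, 0, 0.0625, 0, 0, 0], [0, 0, 0, 0.0625, 0, 0, 0], [0, 0, 0, 0.0625, 0, 0, 0]]})

```text
time_s: 10.0
tcp_pos: [0.4773, 0.0945, 0.0373]
ee_rot: [[0.002, -1.0, -0.001], [-1.0, -0.002, -0.001], [0.001, 0.001, -1.0]]
wrist_force: [-3.9, -1.0, 6.7]
gripper_width: 0.715
gripper_force: 30.0
```

Request:
step_hand(moves={"steps": [[1, 0, 0, 0, 0, 0, 0], [1, 0, 0, 0, 0, 0, 0], [1, 0, 0, 0, 0, 0, 0], [1, 0, 0, 0, 0, 0, 0], [1, 0, 0, 0, 0, 0, 0]]})

```text
time_s: 10.5
tcp_pos: [0.478, 0.095, 0.0359]
ee_rot: [[0.001, -1.0, 0.0], [-1.0, -0.001, 0.0], [-0.0, -0.0, -1.0]]
wrist_force: [0.4, 0.5, -0.1]
gripper_width: 0.987
gripper_force: 0.0
```

To row units: -0.164 m / 0.8 = -0.205, -0.13 m / 0.8 = -0.1625.

Request:
step_hand(moves={"steps": [[1, 0, 0, -0.05, 0, 0, 0], [1, 0, 0, -0.1125, 0, 0, 0], [1, 0.025, -0.0038, -0.1625, 0, 0, 0], [1, 0.175, -0.025, -0.205, 0, 0, 0], [1, 0.175, -0.025, -0.205, 0, 0, 0], [1, 0.175, -0.025, -0.205, 0, 0, 0], [1, 0.175, -0.025, -0.205, 0, 0, 0], [1, 0.175, -0.025, -0.205, 0, 0, 0]]})

```text
time_s: 11.3
tcp_pos: [0.4978, -0.0455, 0.1996]
ee_rot: [[-0.0, -1.0, -0.0], [-1.0, 0.0, 0.0], [-0.0, 0.0, -1.0]]
wrist_force: [0.5, -0.0, -0.4]
gripper_width: 0.999
gripper_force: 0.0
```

Create lid.py:
```python
import sys
from station import r, camrig
from h import *
c=camrig.capture("wrist");x,y=float(sys.argv[1]),float(sys.argv[2]);print("proj",proj(c,[x,y,.08]))
g=cv2.medianBlur(cv2.cvtColor(c["pixels"],cv2.COLOR_RGB2GRAY),5)
k=cv2.HoughCircles(g,cv2.HOUGH_GRADIENT,1,30,param1=80,param2=22,minRadius=28,maxRadius=42)
for u,v,q in ([] if k is None else k[0]):print(np.round([u,v,q],1),np.round(plane(c,u,v,.08),4),np.round(dep(c,u,v),4))
to([x,y,.035],180)
```

```bash
python3 lid.py .498 -.0445
```

```text
proj (np.float64(285.29787409959243), np.float64(201.1620060364009))
[286.5 198.5  30.2] [ 0.497  -0.0468  0.08  ] [ 0.497  -0.0469  0.0804]
[286.5   2.5  39.7] [ 0.4968 -0.1911  0.08  ] [ 0.4968 -0.1911  0.0797]
shift [-0.0004 -0.0005  0.1644] len 0.164 rz 0.1 heading -179.9 J6 -13.4 t 11.35
```

To row units: 0.164 m / 0.8 = 0.205, 0.001 m / 0.8 = 0.0013.

Request:
step_hand(moves={"steps": [[1, 0.0013, 0.0013, 0.0625, 0, 0, 0], [1, 0.0013, 0.0013, 0.125, 0, 0, 0], [1, 0.0013, 0.0013, 0.175, 0, 0, 0], [1, 0.0013, 0.0013, 0.205, 0, 0, 0], [1, 0.0013, 0.0013, 0.205, 0, 0, 0], [0, 0.0013, 0.0013, 0.205, 0, 0, 0], [0, 0.0013, 0.0013, 0.205, 0, 0, 0], [0, 0.0013, 0.0013, 0.205, 0, 0, 0]]})

```text
time_s: 12.15
tcp_pos: [0.4982, -0.0457, 0.0375]
ee_rot: [[0.002, -1.0, 0.004], [-1.0, -0.002, 0.001], [-0.001, -0.004, -1.0]]
wrist_force: [-0.1, 1.0, 0.1]
gripper_width: 0.811
gripper_force: 0.0
```

Request:
step_hand(moves={"steps": [[0, 0, 0, 0, 0, 0, 0], [0, 0, 0, 0, 0, 0, 0], [0, 0, 0, 0, 0, 0, 0], [0, 0, 0, 0, 0, 0, 0]]})

```text
time_s: 12.55
tcp_pos: [0.4986, -0.0458, 0.0373]
ee_rot: [[0.002, -1.0, 0.004], [-1.0, -0.002, 0.0], [-0.0, -0.004, -1.0]]
wrist_force: [0.6, 0.8, 6.8]
gripper_width: 0.716
gripper_force: 30.0
```

To row units: -0.05 m / 0.8 = -0.0625, -0.035 m / 0.8 = -0.0438.

Request:
step_hand(moves={"steps": [[0, 0, 0, -0.0188, 0, 0, 0], [0, 0, 0, -0.0438, 0, 0, 0], [0, 0, 0, -0.0625, 0, 0, 0], [0, 0, 0, -0.0625, 0, 0, 0], [0, 0, 0, -0.0625, 0, 0, 0], [0, 0, 0, -0.0625, 0, 0, 0], [0, 0, 0, -0.0625, 0, 0, 0], [0, 0, 0, -0.0625, 0, 0, 0]]})

```text
time_s: 13.35
tcp_pos: [0.4965, -0.0462, 0.0851]
ee_rot: [[0.001, -1.0, -0.002], [-1.0, -0.001, -0.0], [0.0, 0.002, -1.0]]
wrist_force: [0.1, -0.1, -1.9]
gripper_width: 0.715
gripper_force: 30.0
```

Request:
step_hand(moves={"steps": [[0, 0, 0, 0, 0, 0, 0], [0, 0, 0, 0, 0, 0, 0]]})

```text
time_s: 13.55
tcp_pos: [0.4969, -0.0462, 0.0856]
ee_rot: [[0.001, -1.0, -0.001], [-1.0, -0.001, -0.0], [0.0, 0.001, -1.0]]
wrist_force: [0.2, 0.3, -1.8]
gripper_width: 0.712
gripper_force: 30.0
```

Middle weighs about 1.9 N. Setting it back down.

To row units: 0.05 m / 0.8 = 0.0625, 0.048 m / 0.8 = 0.06.

Request:
step_hand(moves={"steps": [[0, 0, 0, 0.025, 0, 0, 0], [0, 0, 0, 0.0438, 0, 0, 0], [0, 0, 0, 0.055, 0, 0, 0], [0, 0, 0, 0.06, 0, 0, 0], [0, 0, 0, 0.0625, 0, 0, 0], [0, 0, 0, 0.0625, 0, 0, 0], [0, 0, 0, 0.0625, 0, 0, 0], [0, 0, 0, 0.0625, 0, 0, 0]]})

```text
time_s: 14.35
tcp_pos: [0.4964, -0.0463, 0.0374]
ee_rot: [[0.002, -1.0, -0.001], [-1.0, -0.002, -0.0], [0.0, 0.001, -1.0]]
wrist_force: [-4.3, 0.6, 8.7]
gripper_width: 0.716
gripper_force: 30.0
```

Request:
step_hand(moves={"steps": [[1, 0, 0, 0, 0, 0, 0], [1, 0, 0, 0, 0, 0, 0], [1, 0, 0, 0, 0, 0, 0], [1, 0, 0, 0, 0, 0, 0], [1, 0, 0, 0, 0, 0, 0]]})

```text
time_s: 14.85
tcp_pos: [0.4972, -0.0461, 0.0359]
ee_rot: [[0.001, -1.0, 0.0], [-1.0, -0.001, -0.0], [0.0, -0.0, -1.0]]
wrist_force: [0.9, 0.9, 0.6]
gripper_width: 0.984
gripper_force: 0.0
```

To row units: -0.164 m / 0.8 = -0.205, 0.148 m / 0.8 = 0.185.

Request:
step_hand(moves={"steps": [[1, 0, 0, -0.05, 0, 0, 0], [1, 0, 0, -0.1125, 0, 0, 0], [1, 0.025, 0, -0.1625, 0, 0, 0], [1, 0.185, 0, -0.205, 0, 0, 0], [1, 0.185, 0, -0.205, 0, 0, 0], [1, 0.185, 0, -0.205, 0, 0, 0], [1, 0.185, 0, -0.205, 0, 0, 0], [1, 0.185, 0, -0.205, 0, 0, 0]]})

```text
time_s: 15.65
tcp_pos: [0.4968, -0.1947, 0.1996]
ee_rot: [[-0.001, -1.0, -0.0], [-1.0, 0.001, 0.0], [-0.0, 0.0, -1.0]]
wrist_force: [0.2, 0.4, 0.2]
gripper_width: 1.001
gripper_force: 0.0
```

```bash
python3 lid.py .497 -.195
```

```text
proj (np.float64(285.3593580136881), np.float64(199.6652800474959))
[284.5 199.5  33.3] [ 0.4977 -0.1951  0.08  ] [ 0.4977 -0.1949  0.0793]
[156.5 147.5  36.9] [ 0.5992 -0.2384  0.08  ] [ 6.286e-01 -2.267e-01 -1.000e-04]
shift [ 0.0011 -0.0004  0.1643] len 0.164 rz 0.0 heading -180.0 J6 4.0 t 15.7
```

To row units: 0.157 m / 0.8 = 0.1963, 0.135 m / 0.8 = 0.1688.

Request:
step_hand(moves={"steps": [[0.88, 0.0013, -0.0013, 0.0625, 0, 0, 0], [0.88, 0.0013, -0.0013, 0.125, 0, 0, 0], [0.88, 0.0013, -0.0013, 0.1688, 0, 0, 0], [0.88, 0.0013, -0.0013, 0.1963, 0, 0, 0], [0.88, 0.0013, -0.0013, 0.1963, 0, 0, 0], [0, 0.0013, -0.0013, 0.1963, 0, 0, 0], [0, 0.0013, -0.0013, 0.1963, 0, 0, 0], [0, 0.0013, -0.0013, 0.1963, 0, 0, 0]]})

```text
time_s: 16.5
tcp_pos: [0.4984, -0.1949, 0.0445]
ee_rot: [[0.002, -1.0, 0.001], [-1.0, -0.002, -0.0], [0.0, -0.001, -1.0]]
wrist_force: [-2.2, 1.8, 2.5]
gripper_width: 0.717
gripper_force: 30.0
```

Request:
step_hand(moves={"steps": [[0, 0, 0, 0, 0, 0, 0], [0, 0, 0, 0, 0, 0, 0], [0, 0, 0, 0, 0, 0, 0]]})

```text
time_s: 16.8
tcp_pos: [0.4984, -0.1949, 0.0444]
ee_rot: [[0.002, -1.0, 0.001], [-1.0, -0.002, 0.0], [-0.0, -0.001, -1.0]]
wrist_force: [-2.5, 3.3, 6.7]
gripper_width: 0.714
gripper_force: 30.0
```

To row units: -0.05 m / 0.8 = -0.0625, -0.035 m / 0.8 = -0.0438.

Request:
step_hand(moves={"steps": [[0, 0, 0, -0.0188, 0, 0, 0], [0, 0, 0, -0.0438, 0, 0, 0], [0, 0, 0, -0.0625, 0, 0, 0], [0, 0, 0, -0.0625, 0, 0, 0], [0, 0, 0, -0.0625, 0, 0, 0], [0, 0, 0, -0.0625, 0, 0, 0], [0, 0, 0, -0.0625, 0, 0, 0], [0, 0, 0, -0.0625, 0, 0, 0]]})

```text
time_s: 17.6
tcp_pos: [0.4977, -0.1951, 0.092]
ee_rot: [[0.001, -1.0, -0.002], [-1.0, -0.001, 0.0], [-0.0, 0.002, -1.0]]
wrist_force: [0.1, -0.7, -7.1]
gripper_width: 0.718
gripper_force: 30.0
```

Request:
step_hand(moves={"steps": [[0, 0, 0, 0, 0, 0, 0], [0, 0, 0, 0, 0, 0, 0]]})

```text
time_s: 17.8
tcp_pos: [0.4981, -0.1951, 0.0926]
ee_rot: [[0.001, -1.0, -0.0], [-1.0, -0.001, 0.0], [-0.0, 0.0, -1.0]]
wrist_force: [-0.2, -0.9, -7.1]
gripper_width: 0.716
gripper_force: 30.0
```

The right tin is the heaviest, at 7.1 N against 2.6 and 1.9 N. As asked, I'll stand it back first, then pick it up again.

To row units: 0.05 m / 0.8 = 0.0625, 0.048 m / 0.8 = 0.06.

Request:
step_hand(moves={"steps": [[0, 0, 0, 0.025, 0, 0, 0], [0, 0, 0, 0.0438, 0, 0, 0], [0, 0, 0, 0.055, 0, 0, 0], [0, 0, 0, 0.06, 0, 0, 0], [0, 0, 0, 0.0625, 0, 0, 0], [0, 0, 0, 0.0625, 0, 0, 0], [0, 0, 0, 0.0625, 0, 0, 0], [0, 0, 0, 0.0625, 0, 0, 0]]})

```text
time_s: 18.6
tcp_pos: [0.4975, -0.1952, 0.0445]
ee_rot: [[0.002, -1.0, -0.001], [-1.0, -0.002, -0.0], [0.0, 0.001, -1.0]]
wrist_force: [-5.0, 1.9, 2.3]
gripper_width: 0.712
gripper_force: 30.0
```

Request:
step_hand(moves={"steps": [[0.88, 0, 0, 0, 0, 0, 0], [0.88, 0, 0, 0, 0, 0, 0], [0.88, 0, 0, 0, 0, 0, 0], [0.88, 0, 0, 0, 0, 0, 0], [0.88, 0, 0, 0, 0, 0, 0]]})

```text
time_s: 19.1
tcp_pos: [0.4989, -0.1953, 0.0432]
ee_rot: [[0.002, -1.0, 0.001], [-1.0, -0.002, -0.0], [0.0, -0.001, -1.0]]
wrist_force: [0.4, 0.0, 0.5]
gripper_width: 0.879
gripper_force: 0.0
```

Request:
step_hand(moves={"steps": [[0, 0, 0, 0, 0, 0, 0], [0, 0, 0, 0, 0, 0, 0], [0, 0, 0, 0, 0, 0, 0], [0, 0, 0, 0, 0, 0, 0], [0, 0, 0, 0, 0, 0, 0], [0, 0, 0, 0, 0, 0, 0]]})

```text
time_s: 19.7
tcp_pos: [0.4974, -0.1952, 0.0428]
ee_rot: [[0.001, -1.0, -0.002], [-1.0, -0.001, 0.0], [-0.0, 0.002, -1.0]]
wrist_force: [-2.0, -0.4, 1.5]
gripper_width: 0.716
gripper_force: 30.0
```

Request:
step_hand(moves={"steps": [[0, 0, 0, -0.0188, 0, 0, 0], [0, 0, 0, -0.05, 0, 0, 0], [0, 0, 0, -0.0875, 0, 0, 0], [0, 0, 0, -0.125, 0, 0, 0], [0, 0, 0, -0.1625, 0, 0, 0], [0, 0, 0, -0.1875, 0, 0, 0], [0, 0, 0, -0.2, 0, 0, 0], [0, 0, 0, -0.2, 0, 0, 0]]})

```text
time_s: 20.5
tcp_pos: [0.4984, -0.1949, 0.2027]
ee_rot: [[0.001, -1.0, 0.001], [-1.0, -0.001, 0.001], [-0.001, -0.001, -1.0]]
wrist_force: [0.7, 0.1, -7.7]
gripper_width: 0.712
gripper_force: 30.0
```

Request:
step_hand(moves={"steps": [[0, 0, 0, 0, 0, 0, 0], [0, 0, 0, 0, 0, 0, 0], [0, 0, 0, 0, 0, 0, 0], [0, 0, 0, 0, 0, 0, 0], [0, 0, 0, 0, 0, 0, 0]]})

```text
time_s: 21.0
tcp_pos: [0.4981, -0.1951, 0.2024]
ee_rot: [[0.001, -1.0, -0.001], [-1.0, -0.001, 0.0], [-0.0, 0.001, -1.0]]
wrist_force: [-0.3, -0.3, -8.2]
gripper_width: 0.709
gripper_force: 30.0
```

Run:
```python
from station import r, camrig
from h import *
t=camrig.capture("top");s=camrig.capture("side")
a=t["pixels"][130:340,90:440,::-1];b=s["pixels"][100:380,150:420,::-1]
cv2.imwrite("pics/end.png",np.hstack([cv2.resize(a,(420,450)),cv2.resize(b,(380,450))]))
```

```text
(no output)
```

View pics/end.png

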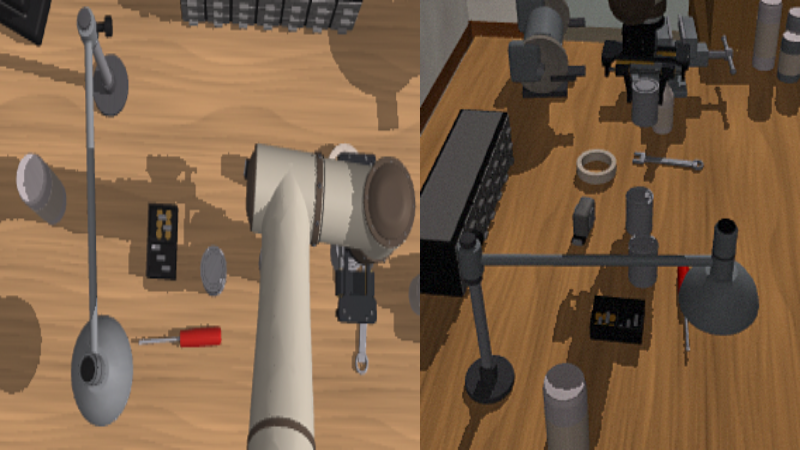

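The right tin is held up and upright at (645,100), about 16 cm off the bench. The other two stand in place at (638,210) and (643,260), and the bystanders and lamp are where they were left.

```bash
python3 -c "
from station import r, camrig
print(r.finish_job())"
```

```text
the job is handed in; nothing more can be done
None
```

The job is handed in: the right tin was the heaviest (about 7 to 8 N, against 2.6 N left and 1.9 N middle) and is held upright about 16 cm up, with the other two back in place and the lamp swung clear.

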